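Move the charged battery from the charger's push-push bay into the saw's

ROBOT

A 6-joint arm with a two-finger parallel gripper is mounted at the origin on the work surface. World frame = base frame: x ahead of the robot, y to its left, z up, the work surface at z = 0. Lengths are in m, angles in rad, forces in N, time in s.
With the tool pointing down it reaches from about 0.3 to 0.875 m from the base axis. Payload 4.2 kg.
Tool frame: the origin (TCP) lies midway between the tips of the shut fingers; the grasp point (between the pads) lies grip_depth behind it (grip_depth is the distance from the TCP to the grasp point, in m); z points along the fingers, x is the direction in which the jaws open and shut, and the axes are right-handed (so a half turn about z gives the same grasp; the last joint's range is limited). The gripper opens to 85 mm and grips with 20 to 120 N. Pads are 22 mm wide; open, the fingers measure 114 mm over their backs; the gripper's body (76 mm by 85 mm) begins 54 mm behind the grasp point. The pads swing forward as they close: fully open they stand 13 mm farther back than shut.
Start: joints at [1.154, 0.32, 1.565, -0, 1.257, -0.02], TCP at [0.222, 0.53, 0.231] pointing down, gripper open.
Joint ranges: [-3.11, 3.11], [-0.84, 2.01], [0.21, 2.61], [-1.34, 4.49], [0.05, 2.63], [-2.56, 2.56]. Speed limits (rad/s): [2.57, 2.57, 3.14, 3.14, 3.14, 3.14].

INTERFACE

Orientations are given as a unit quaternion [x, y, z, w].
In Python, from cell import * gives the robot as it stands. The module is installed in compiled form; this text tells all that it offers.
- The arm moves only by the tool step_arm, never from a script. Its argument "moves" is a list of rows, each an object with "travel": the shift along the world's x, y, z as a fraction of full scale, a list of three; "rot": the turn, a rotation vector about the world's x, y, z as a fraction of full scale, a list of three; "fingers": the finger opening in mm, from 0 to 85.4. In form: [{"travel": [x, y, z], "rot": [rx, ry, rz], "fingers": fingers}, ...]. A call has 1 to 5 rows; each row is the pose to reach, as a shift and turn from the pose commanded when the call began; what a row does not reach only later rows make up. Full scale, the value 1, is 0.4 m for a shift and pi/2 rad for a turn. A row lasts 1/12 s, in which the tool goes at most 41.7 mm and 7.16 degrees, less where a joint would pass 70% of its speed; a pose out of reach is approached as far as the arm can. A call with a number of a shift or a turn outside -1 to 1 is refused whole. A call with a gripper value outside its range is refused whole. The fingers move at their own pace and stop on an object; "force" is the grip in N (left out, the last holds). Time passes only in rows, so rows that repeat a pose let the fingers close. It gives the time, the measured TCP pose, the force and the opening at its end, in the units of the state.
- observe(): the state, without advancing time (a new reading comes with each control period).
- camera(name): name is "side" or "top" or "wrist"; returns the picture (400x640x3 uint8, red, green, blue); there is no depth.
- camera_model(name): a dict with "fx", "fy", "cx", "cy" (pixels), "T" (4x4, takes a point from camera to world coordinates). Camera axes: x right, y down, z forward; pixel columns grow to the right and rows downward; lengths in m; the calibration is good to about 2 mm. The wrist camera is an equidistant fisheye: a pixel r from the principal point sees the ray r / f radians off the axis. A picture is of the moment at which its call begins: read the wrist's pose just before it. camera_model takes no time and is no camera call; for the wrist camera it gives the pose at the moment of the call.
- close_job(): hands the job in, once; it reports no verdict.
The state is a dict: "time": time; "joints": joint angles; "joint_vel": joint speeds; "joint_efforts": joint torques, N m; "tcp_pos": TCP position; "ee_rot": TCP orientation; "wrist_force": force on the tool from outside, world axes, zero at the start; "ft_torque": the same for the moment, N m; "opening": finger opening in m.
Only numpy, scipy, OpenCV 4.12 (cv2) and the standard library are available. Lean on these libraries where they do the work, as an engineer would, in place of code of your own. Each camera call takes 0.05 s, during which the arm holds its last target.

TASK

The charged battery (green marks) is latched down, flush, in the bench charger: press it in and let go so that its push-push latch releases it and it pops up, lift it out, lower it into the empty battery bay of the cordless saw, and press it in until that latch holds it flush with the top of the bay when you let go. Press firmly enough to trip each latch but gently, never ramming the battery against the end stop or the bay, and leave the spent battery, the file, the wrench and the carton where they lie.

Things in the scene. Friction and masses are not known exactly. Their poses are not given: they have to be found in the camera images.
- pack_center (a point): centre of the charged battery: dark block 90 (own x) x 56 (own y) x 62 mm (own z, up), 0.35 to 0.55 kg, green marks on top and long sides; its top is 31 mm above this point. It fits a bay either way round (half a turn). Grasp it across its 56 mm width; latched down it cannot be grasped, raised it stands 25 mm proud of the rim.
- charger: grey bench charger, fixed; origin on the bench below the bay's centre, z up. Block 130 (x) x 100 mm (y), flat top (rim) 95 mm up; a 50 mm high lamp console reaches x = -95 mm. In its middle the bay, a vertical shaft 93 (x) x 59 mm (y), 87 mm deep, its mouth widened all round by a sloped lead-in 6 mm wide, 10 mm high.
- charger_mouth (a point): centre of the charger bay's mouth at rim height, 95 mm above the bench, axes as charger. Forces, both bays: beyond the battery's weight, pressing it takes 2 to 6 N at the top of the travel and 6 to 13 N near the trip depth (it may rub on the wall); then the end stop is hard. Over 26 N between battery and plate is ramming, so end a slow press at 16 to 18 N.
- charger_carriage (a joint): depth (m) of the sprung yellow floor plate of the charger's bay, under the battery: 0 = raised (37 mm below the rim), 0.026 = latched (battery top 1 mm below the rim; so at the start). Push-push latch: press on 6 to 15 mm beyond latched (differs from bay to bay, not known; hard end stop 1 to 2 mm on) and let go: the spring raises it fully, at 0.1 to 0.2 m/s.
- saw: orange and black cordless chain saw, fixed, its bar clamped in a green vise. Origin on the bench below the bay's centre; x to the bar's end, z up. Motor block 130 (x) x 100 mm (y), rim 95 mm up, bay just like the charger's, empty at first. Rear handle to x = -197 mm, 97 mm high; hoop guard at x = 88 mm, 125 mm high, 110 mm wide; vise at x 175 to 275 mm, 105 mm high.
- saw_mouth (a point): centre of the saw bay's mouth at rim height, 95 mm above the bench, axes as saw (bay 93 mm along x, 59 mm along y)
- saw_carriage (a joint): depth (m) of the yellow plate in the saw's bay, same spring and latch: 0 = raised and unlatched (at the start; a battery set on it stands 25 mm proud), 0.026 = latched. Pressed 5 to 14 mm beyond 0.026 (differs from bay to bay; end stop 1 to 2 mm on) and let go, it rests latched; not pressed far enough, it comes up again; a latched one pressed again is released.
- spent_pack: bystander: spent battery, same size and shape but red marks, standing on the bench; origin at the centre of its underside
- file: bystander: round file lying on the bench, 250 mm long along x, orange handle 26 mm thick (x = -100 to 0 mm); origin on the bench under the front end of the handle
- wrench: bystander: steel wrench 160 mm long along x, lying on the bench; origin at the centre of its underside
- carton: bystander: red carton 110 x 85 x 55 mm; origin at the centre of its underside
Things that resemble listed ones, but are neither listed nor needed, are in the scene too. Leave any blue look-alike of the part that bears pack_center alone.

How it is judged:
By the outcome, as a careful person would: the job done as asked, in the order asked, and still so for the second after the job is handed in, with the robot touching nothing.
It also fails if it takes over 70 s, if anything falls off the work surface, if the arm or the gripper's body presses on something with over 40 N, if the wrist force passes 120 N, or if a joint passes its speed limit or range.

## Working session

There is one attempt and no reset: what is moved stays moved. The work goes in short steps, Python scripts to look and compute and a tool call to move; the robot and the scene stay as the last step left them, time stands still between calls to the robot, and variables do not carry over. Pictures are saved under pics/ and viewed, and the job is handed in when it is done.

Besides the shell and the picture viewer there is one more tool, called as name(argument=value, ...), one argument or row to a line, values as JSON. step_arm: Moves the arm, as the interface text tells. Shift numbers are shares of 0.4 m and turn numbers shares of pi/2 rad, none past 1 either way. Its arguments: {"type":"object","properties":{"moves":{"type":"array","items":{"type":"object","properties":{"travel":{"type":"array","items":{"type":"number"}},"rot":{"type":"array","items":{"type":"number"}},"fingers":{"type":"number"}}}},"force":{"type":"number"}},"required":["moves"]}

```bash
mkdir -p pics; ls; python3 - <<'E'
from cell import *
import cv2
s=observe(); print(s)
for n in ["top","side","wrist"]:
    m=camera_model(n); print(n,m)
    im=camera(n); cv2.imwrite(f"pics/{n}0.png",im[:,:,::-1])
E
```

```text
pics
{'time': 0.0, 'joints': array([ 1.15398503e+00,  3.20268802e-01,  1.56567193e+00,  3.37725611e-05,
        1.25737985e+00, -1.99926628e-02]), 'joint_vel': array([-0.00047244,  0.00031775,  0.00059529, -0.00012749, -0.00067161,
       -0.00139154]), 'joint_efforts': array([ 4.16437915e-04, -4.15517950e+01, -2.34158331e+01, -3.61701427e-05,
        8.43323098e-03, -3.40105842e-06]), 'tcp_pos': array([0.22202494, 0.52989522, 0.23049827]), 'ee_rot': array([ 8.32614777e-01,  5.53851863e-01, -7.37397703e-04,  4.50491385e-04]), 'wrist_force': array([ 0.64378747, -0.04447214, -0.26993534]), 'ft_torque': array([-0.01341958,  0.01414756, -0.01467046]), 'opening': 0.08524875308397131}
top {'fx': 386.5737725791864, 'fy': 386.5737725791864, 'cx': 318.85681841449497, 'cy': 200.6934028626504, 'T': array([[-0.00473654, -0.9857965 ,  0.16787738,  0.37566533],
       [-0.99985631,  0.00193617, -0.01684079, -0.12270442],
       [ 0.01627656, -0.16793303, -0.98566403,  1.11052863],
       [ 0.        ,  0.        ,  0.        ,  1.        ]])}
side {'fx': 458.0225362643109, 'fy': 458.0225362643109, 'cx': 328.1730974567303, 'cy': 198.87733030809935, 'T': array([[ 0.90102358, -0.2383827 ,  0.36239507,  0.10717974],
       [-0.43360764, -0.51784423,  0.73744272, -1.01219275],
       [ 0.01187061, -0.82159056, -0.56995442,  0.78874212],
       [ 0.        ,  0.        ,  0.        ,  1.        ]])}
wrist {'fx': 309.70691628693146, 'fy': 309.70691628693146, 'cx': 319.01560359769627, 'cy': 195.05570033318162, 'T': array([[ 0.3862253 ,  0.87836728,  0.28160424,  0.14897373],
       [ 0.92240373, -0.36739783, -0.11912259,  0.55954213],
       [-0.0011726 ,  0.30576096, -0.95210759,  0.37306511],
       [ 0.        ,  0.        ,  0.        ,  1.        ]])}
```

View pics/top0.png

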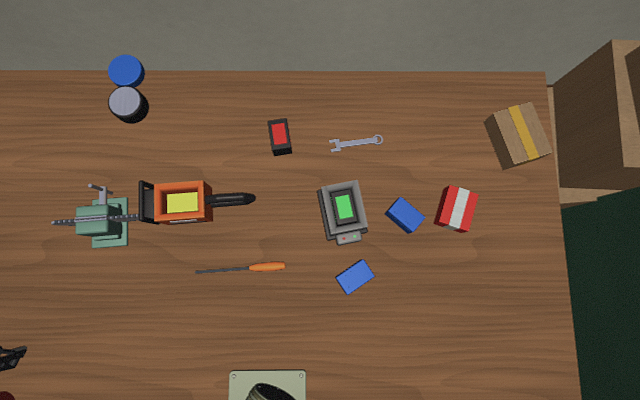

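View pics/side0.png

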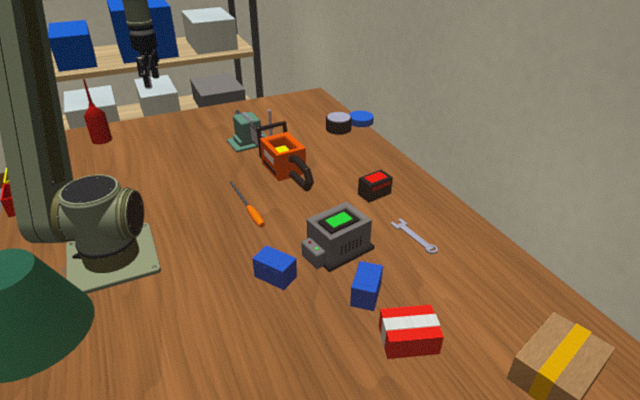

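View pics/wrist0.png

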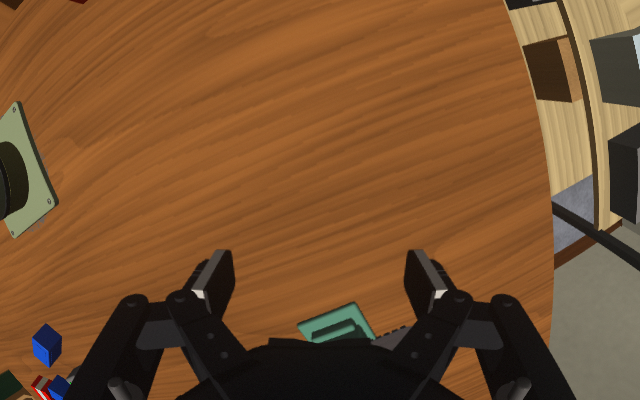

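The candidates in the top view:
- Green-marked block in the grey charger at (343,207).
- Red-marked block at (280,134), which is the spent battery.
- Blue blocks at (405,215) and (355,277), which are look-alikes.

The green one in the charger fits the description. I'll confirm it in a crop and measure.

```bash
cat > h.py <<'E'
from cell import *
import cv2, numpy as np
def ray(m,u,v):
    d=np.array([(u-m['cx'])/m['fx'],(v-m['cy'])/m['fy'],1.]); T=m['T']; return T[:3,3],T[:3,:3]@d
def fray(m,u,v):
    x=(u-m['cx'])/m['fx'];y=(v-m['cy'])/m['fy'];r=np.hypot(x,y)
    d=np.array([np.sin(r)*x/r,np.sin(r)*y/r,np.cos(r)]) if r>0 else np.array([0,0,1.]); T=m['T']; return T[:3,3],T[:3,:3]@d
def plane(m,u,v,z,f=ray):
    o,d=f(m,u,v); return o+d*(z-o[2])/d[2]
def proj(m,p):
    T=m['T'];q=T[:3,:3].T@(np.asarray(p)-T[:3,3]); return q[0]/q[2]*m['fx']+m['cx'],q[1]/q[2]*m['fy']+m['cy']
def fproj(m,p):
    T=m['T'];q=T[:3,:3].T@(np.asarray(p)-T[:3,3]); r=np.hypot(q[0],q[1]);a=np.arctan2(r,q[2])
    return q[0]/r*a*m['fx']+m['cx'],q[1]/r*a*m['fy']+m['cy']
def rectw(m,cnt,z,f=ray):
    w=np.array([plane(m,u,v,z,f)[:2] for u,v in cnt.reshape(-1,2)],np.float32)
    return cv2.minAreaRect(w*1000)
E
python3 - <<'E'
from h import *
im=cv2.imread("pics/top0.png"); hsv=cv2.cvtColor(im,cv2.COLOR_BGR2HSV); m=camera_model("top")
def big(mask,box):
    k=np.zeros_like(mask);x0,y0,x1,y1=box;k[y0:y1,x0:x1]=mask[y0:y1,x0:x1]
    c,_=cv2.findContours(k,cv2.RETR_EXTERNAL,cv2.CHAIN_APPROX_NONE);return max(c,key=cv2.contourArea)
g=big(cv2.inRange(hsv,(50,120,120),(75,255,255)),(310,170,380,240)); print("green",rectw(m,g,.094))
gr=big(cv2.inRange(hsv,(0,0,90),(180,60,160)),(310,170,380,240)); print("grey",cv2.minAreaRect(gr))
y=big(cv2.inRange(hsv,(24,100,120),(35,255,255)),(140,170,220,230)); print("yellow@.058",rectw(m,y,.058), cv2.boundingRect(y))
o=big(cv2.inRange(hsv,(5,120,100),(20,255,255)),(130,160,230,240)); print("orange",rectw(m,o,.095),cv2.boundingRect(o))
a=cv2.resize(im[160:260,300:400],None,fx=5,fy=5,interpolation=cv2.INTER_CUBIC)
cv2.imwrite("pics/c1.png",a)
cv2.imwrite("pics/c2.png",cv2.resize(im[160:260,110:260],None,fx=5,fy=5,interpolation=cv2.INTER_CUBIC))
E
```

```text
green ((533.5187377929688, -206.2359161376953), (58.50227737426758, 35.520076751708984), 11.270001411437988)
grey ((344.1123352050781, 206.45953369140625), (48.62533950805664, 37.785945892333984), 78.31063079833984)
yellow@.058 ((551.6405639648438, 234.7709503173828), (52.545166015625, 82.8270263671875), 4.345925331115723) (167, 192, 31, 21)
orange ((578.05859375, 233.60440063476562), (268.5092468261719, 165.32196044921875), 89.99032592773438) (130, 160, 100, 62)
```

View pics/c1.png

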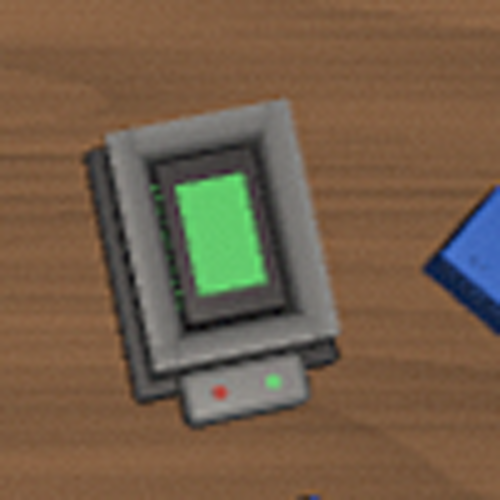

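View pics/c2.png

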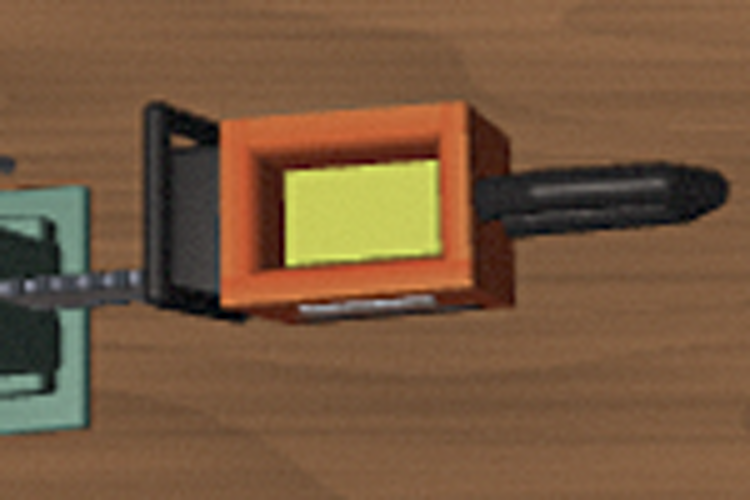

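```bash
python3 - <<'E'
from h import *
import cell; print([n for n in dir(cell) if not n.startswith('__')]); 
try: print(grip_depth)
except Exception as e: print(e)
m=camera_model("top")
for ox,c,n in((300,[(110,132),(285,100),(338,332),(155,372)],"ch"),(110,[(222,122),(467,102),(472,284),(222,306)],"saw")):
    w=np.array([plane(m,ox+(x+.5)/5-.5,160+(y+.5)/5-.5,.095)[:2] for x,y in c]); print(n,w.round(4).tolist(),w.mean(0)); 
    for i in range(4):
        d=w[(i+1)%4]-w[i]; print(np.hypot(*d).round(4),np.degrees(np.arctan2(d[1],d[0])).round(1))
im=cv2.imread("pics/side0.png");cv2.imwrite("pics/c3.png",cv2.resize(im[110:280,230:400],None,fx=3.5,fy=3.5,interpolation=cv2.INTER_CUBIC))
E
```

```text
['PlanningError', 'camera', 'camera_model', 'close_job', 'grip_depth', 'observe']
0.0187
ch [[0.5886, -0.1476], [0.6061, -0.242], [0.4806, -0.2674], [0.4598, -0.1705]] [ 0.53376146 -0.20689643]
0.096 -79.5
0.1281 -168.6
0.0991 102.1
0.1308 10.1
saw [[0.5946, 0.2993], [0.6054, 0.1698], [0.5073, 0.1627], [0.496, 0.2928]] [0.55082089 0.23114481]
0.13 -85.2
0.0984 -175.9
0.1305 95.0
0.0989 3.8
```

step_arm(
  moves=[
    {"travel":[0.03,-0.08,0.05],"rot":[0,0,-0.07],"fingers":0},
    {"travel":[0.07,-0.16,0.07],"rot":[0,0,-0.14],"fingers":0},
    {"travel":[0.11,-0.25,0.07],"rot":[0,0,-0.21],"fingers":0},
    {"travel":[0.15,-0.34,0.07],"rot":[0,0,-0.28],"fingers":0},
    {"travel":[0.19,-0.43,0.07],"rot":[0,0,-0.35],"fingers":0},
  ],
)

```text
time: 0.57
tcp_pos: [0.2984, 0.3567, 0.2592]
ee_rot: [0.952, 0.305, 0.0, 0.0]
wrist_force: [0.6, -0.2, 0.3]
opening: 0.0256
```

step_arm(
  moves=[
    {"travel":[0.03,-0.09,0],"rot":[0,0,-0.075],"fingers":0},
    {"travel":[0.07,-0.18,0],"rot":[0,0,-0.15],"fingers":0},
    {"travel":[0.11,-0.27,0],"rot":[0,0,-0.225],"fingers":0},
    {"travel":[0.15,-0.36,0],"rot":[0,0,-0.3],"fingers":0},
    {"travel":[0.19,-0.45,0],"rot":[0,0,-0.375],"fingers":0},
  ],
)

```text
time: 0.98
tcp_pos: [0.3743, 0.1765, 0.2593]
ee_rot: [1.0, 0.015, 0.0, -0.0]
wrist_force: [0.5, 0.9, -0.6]
opening: -0.0001
```

step_arm(
  moves=[
    {"travel":[0.04,-0.09,0],"rot":[0,0,-0.075],"fingers":0},
    {"travel":[0.08,-0.18,0],"rot":[0,0,-0.15],"fingers":0},
    {"travel":[0.12,-0.27,0],"rot":[0,0,-0.225],"fingers":0},
    {"travel":[0.16,-0.36,0],"rot":[0,0,-0.3],"fingers":0},
    {"travel":[0.2,-0.45,0],"rot":[0,0,-0.375],"fingers":0},
  ],
)

```text
time: 1.4
tcp_pos: [0.4544, -0.0036, 0.2593]
ee_rot: [0.961, -0.276, 0.0, -0.0]
wrist_force: [0.8, 1.1, -0.0]
opening: 0.0002
```

step_arm(
  moves=[
    {"travel":[0.04,-0.09,0],"rot":[0,0,-0.075],"fingers":0},
    {"travel":[0.08,-0.18,0],"rot":[0,0,-0.15],"fingers":0},
    {"travel":[0.12,-0.27,0],"rot":[0,0,-0.225],"fingers":0},
    {"travel":[0.16,-0.36,0],"rot":[0,0,-0.3],"fingers":0},
    {"travel":[0.2,-0.45,0],"rot":[0,0,-0.375],"fingers":0},
  ],
)

```text
time: 1.82
tcp_pos: [0.5344, -0.1836, 0.259]
ee_rot: [0.839, -0.544, -0.0, 0.0]
wrist_force: [1.1, 0.8, -0.4]
opening: -0.0
```

```bash
python3 - <<'E'
from h import *
s=observe(); print(s['tcp_pos'],s['ee_rot'],s['time'],s['opening'],s['joints'])
m=camera_model("wrist");np.save("pics/w1.npy",m['T']);im=camera("wrist");cv2.imwrite("pics/w1.png",im[:,:,::-1])
E
```

```text
[ 0.53442444 -0.1836322   0.25902351] [ 8.39399705e-01 -5.43514548e-01 -2.66842615e-04  5.12504007e-06] 1.8167 -2.7356807118555168e-06 [-3.51381523e-01  2.88261607e-01  1.53951727e+00  1.11812378e-04
  1.31433649e+00  7.97827011e-01]
```

View pics/w1.png

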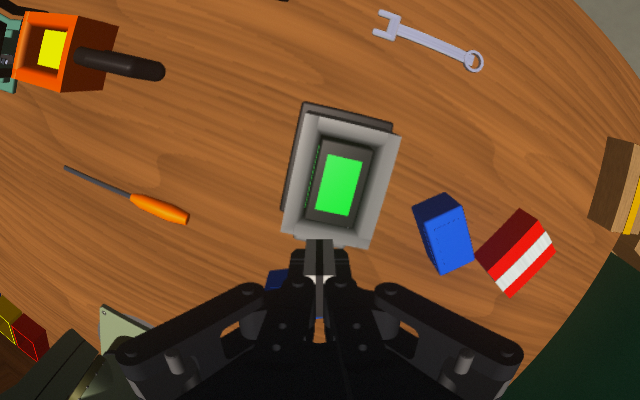

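```bash
cat >> h.py <<'E'
def mk(im,lo,hi,box=None):
    hsv=cv2.cvtColor(im,cv2.COLOR_BGR2HSV);k=cv2.inRange(hsv,lo,hi)
    if box: z=np.zeros_like(k);x0,y0,x1,y1=box;z[y0:y1,x0:x1]=k[y0:y1,x0:x1];k=z
    c,_=cv2.findContours(k,cv2.RETR_EXTERNAL,cv2.CHAIN_APPROX_NONE);return max(c,key=cv2.contourArea)
E
python3 - <<'E'
from h import *
m=camera_model("wrist");print(abs(m['T']-np.load("pics/w1.npy")).max()); im=cv2.imread("pics/w1.png")
g=mk(im,(50,150,150),(75,255,255),(300,130,380,230)); print("green",rectw(m,g,.094,fray))
cv2.imwrite("pics/w1c.png",cv2.resize(im[90:260,260:420],None,fx=3.5,fy=3.5,interpolation=cv2.INTER_CUBIC))
E
```

```text
0.008131810864779654
green ((535.7756958007812, -213.75144958496094), (60.57997131347656, 36.71714782714844), 10.645706176757812)
```

View pics/w1c.png

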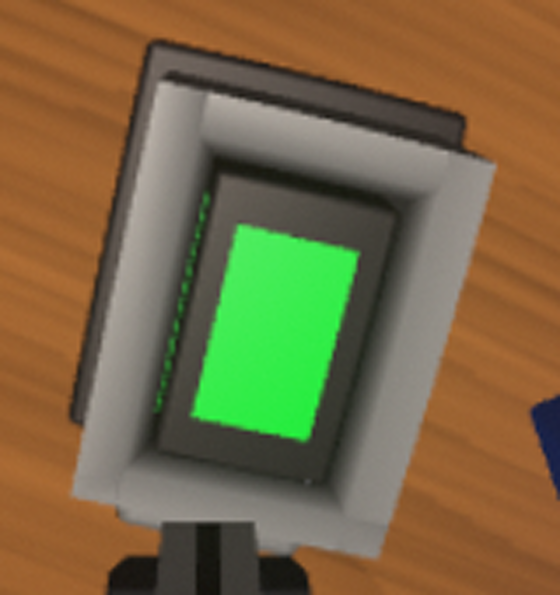

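The crop confirms a dark block with a green top mark, centred at about (339,185), sunk in the grey bay. The arm was still settling, so I'll use the camera pose read just before that picture, and then take another measurement at rest.

```bash
python3 - <<'E'
from h import *
m=camera_model("wrist");im=cv2.imread("pics/w1.png"); g=mk(im,(50,150,150),(75,255,255),(300,130,380,230)); m1=dict(m,T=np.load("pics/w1.npy")); print("old",rectw(m1,g,.094,fray))
im=camera("wrist")[:,:,::-1].copy()
s=observe(); print(s['tcp_pos'],s['ee_rot'],np.abs(s['joint_vel']).max())
g=mk(im,(50,150,150),(75,255,255),(280,110,400,240)); print("green",rectw(m,g,.094,fray))
E
```

```text
old ((532.1563110351562, -206.25900268554688), (60.7266845703125, 36.752357482910156), 11.069779396057129)
[ 0.53583202 -0.18646379  0.25810813] [ 8.39356525e-01 -5.43580461e-01  5.46629617e-04  7.79218639e-04] 0.07163953751514468
green ((532.2365112304688, -206.2772674560547), (60.55488967895508, 36.66365432739258), 11.49510669708252)
```

step_arm(
  moves=[
    {"travel":[-0.006,-0.05,-0.05],"rot":[0,0,-0.06],"fingers":0},
    {"travel":[-0.006,-0.05,-0.13],"rot":[0,0,-0.12],"fingers":0},
    {"travel":[-0.006,-0.05,-0.2],"rot":[0,0,-0.144],"fingers":0},
    {"travel":[-0.006,-0.05,-0.27],"rot":[0,0,-0.144],"fingers":0},
    {"travel":[-0.006,-0.05,-0.32],"rot":[0,0,-0.144],"fingers":0},
  ],
)

```text
time: 2.33
tcp_pos: [0.5302, -0.2005, 0.1287]
ee_rot: [0.775, -0.632, -0.002, 0.0]
wrist_force: [0.1, 1.4, 0.8]
opening: 0.0002
```

step_arm(
  moves=[
    {"travel":[0,0,-0.01],"rot":[0,0,0],"fingers":0},
    {"travel":[0,0,-0.02],"rot":[0,0,0],"fingers":0},
    {"travel":[0,0,-0.03],"rot":[0,0,0],"fingers":0},
  ],
)

```text
time: 2.58
tcp_pos: [0.5325, -0.2016, 0.1202]
ee_rot: [0.775, -0.632, 0.001, -0.0]
wrist_force: [0.8, -0.5, 1.1]
opening: -0.0001
```

```bash
python3 - <<'E'
from h import *
s=observe(); print(s['tcp_pos'],s['ee_rot'],s['wrist_force'],s['time'])
for n in("wrist","side"):
    im=camera(n);cv2.imwrite(f"pics/{n}2.png",im[:,:,::-1])
s=observe(); print(s['tcp_pos'],s['ee_rot'],s['wrist_force'],s['time'])
E
```

```text
[ 0.53254732 -0.201551    0.12018827] [ 7.74918639e-01 -6.32060238e-01  9.27859854e-04 -3.10188310e-04] [ 0.79974203 -0.51744755  1.06090034] 2.5833
[ 0.53232327 -0.2015967   0.1201488 ] [ 7.74860066e-01 -6.32132352e-01  7.23864868e-04 -2.09443645e-04] [-0.07002966 -0.13795423  0.00704732] 2.6833
```

View pics/wrist2.png

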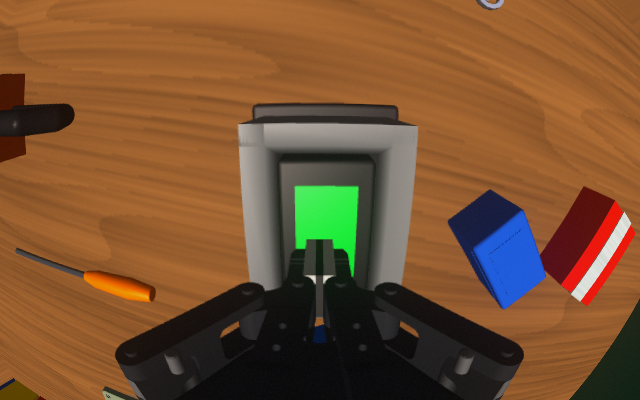

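The fingertips at (319,255) sit left of the green mark's centre line, column 327. That is about 5 mm and agrees with the TCP reading, so I'll correct it on the way down.

step_arm(
  moves=[
    {"travel":[0.002,-0.006,-0.01],"rot":[0,0,0],"fingers":0},
    {"travel":[0.002,-0.012,-0.022],"rot":[0,0,0],"fingers":0},
    {"travel":[0.002,-0.012,-0.036],"rot":[0,0,0],"fingers":0},
    {"travel":[0.002,-0.012,-0.045],"rot":[0,0,0],"fingers":0},
    {"travel":[0.002,-0.012,-0.05],"rot":[0,0,0],"fingers":0},
  ],
)

```text
time: 3.1
tcp_pos: [0.5322, -0.2064, 0.0986]
ee_rot: [0.775, -0.632, -0.001, 0.0]
wrist_force: [-0.2, -0.3, 1.3]
opening: 0.0
```

step_arm(
  moves=[
    {"travel":[0,0,-0.005],"rot":[0,0,0],"fingers":0},
    {"travel":[0,0,-0.01],"rot":[0,0,0],"fingers":0},
    {"travel":[0,0,-0.015],"rot":[0,0,0],"fingers":0},
  ],
)

```text
time: 3.35
tcp_pos: [0.5327, -0.2065, 0.0937]
ee_rot: [0.775, -0.632, 0.0, 0.0]
wrist_force: [-2.1, 0.8, 7.9]
opening: 0.0003
```

step_arm(
  moves=[
    {"travel":[0,0,-0.0025],"rot":[0,0,0],"fingers":0},
    {"travel":[0,0,-0.005],"rot":[0,0,0],"fingers":0},
    {"travel":[0,0,-0.0075],"rot":[0,0,0],"fingers":0},
  ],
)

```text
time: 3.6
tcp_pos: [0.5327, -0.2065, 0.0915]
ee_rot: [0.775, -0.632, 0.0, -0.0]
wrist_force: [-2.5, 0.7, 7.4]
opening: 0.0001
```

step_arm(
  moves=[
    {"travel":[0,0,-0.0025],"rot":[0,0,0],"fingers":0},
    {"travel":[0,0,-0.005],"rot":[0,0,0],"fingers":0},
  ],
)

```text
time: 3.77
tcp_pos: [0.5327, -0.2065, 0.0896]
ee_rot: [0.775, -0.632, 0.0, -0.0]
wrist_force: [-2.3, 0.4, 7.3]
opening: 0.0004
```

step_arm(
  moves=[
    {"travel":[0,0,-0.0025],"rot":[0,0,0],"fingers":0},
    {"travel":[0,0,-0.0025],"rot":[0,0,0],"fingers":0},
  ],
)

```text
time: 3.93
tcp_pos: [0.5327, -0.2065, 0.0885]
ee_rot: [0.775, -0.632, 0.0, -0.0]
wrist_force: [-1.2, 0.6, 7.6]
opening: 0.0001
```

step_arm(
  moves=[
    {"travel":[0,0,-0.0025],"rot":[0,0,0],"fingers":0},
    {"travel":[0,0,-0.0025],"rot":[0,0,0],"fingers":0},
  ],
)

```text
time: 4.1
tcp_pos: [0.5327, -0.2065, 0.0875]
ee_rot: [0.775, -0.632, 0.0, -0.0]
wrist_force: [-2.5, 1.0, 6.6]
opening: 0.0002
```

step_arm(
  moves=[
    {"travel":[0,0,-0.0025],"rot":[0,0,0],"fingers":0},
    {"travel":[0,0,-0.0025],"rot":[0,0,0],"fingers":0},
  ],
)

```text
time: 4.27
tcp_pos: [0.5328, -0.2065, 0.0866]
ee_rot: [0.775, -0.632, 0.001, -0.0]
wrist_force: [-1.1, 0.3, 7.8]
opening: 0.0001
```

step_arm(
  moves=[
    {"travel":[0,0,-0.0025],"rot":[0,0,0],"fingers":0},
    {"travel":[0,0,-0.0025],"rot":[0,0,0],"fingers":0},
  ],
)

```text
time: 4.43
tcp_pos: [0.5327, -0.2065, 0.0856]
ee_rot: [0.775, -0.632, 0.001, -0.0]
wrist_force: [-1.9, 1.1, 6.7]
opening: -0.0002
```

step_arm(
  moves=[
    {"travel":[0,0,-0.0025],"rot":[0,0,0],"fingers":0},
    {"travel":[0,0,-0.0025],"rot":[0,0,0],"fingers":0},
  ],
)

```text
time: 4.6
tcp_pos: [0.5327, -0.2065, 0.0846]
ee_rot: [0.775, -0.632, 0.0, -0.0]
wrist_force: [-1.3, -0.1, 7.8]
opening: 0.0001
```

step_arm(
  moves=[
    {"travel":[0,0,-0.0025],"rot":[0,0,0],"fingers":0},
    {"travel":[0,0,-0.0025],"rot":[0,0,0],"fingers":0},
  ],
)

```text
time: 4.77
tcp_pos: [0.5328, -0.2065, 0.0836]
ee_rot: [0.775, -0.632, 0.001, -0.0]
wrist_force: [-2.2, 0.8, 7.2]
opening: 0.0002
```

step_arm(
  moves=[
    {"travel":[0,0,-0.0025],"rot":[0,0,0],"fingers":0},
    {"travel":[0,0,-0.0025],"rot":[0,0,0],"fingers":0},
  ],
)

```text
time: 4.93
tcp_pos: [0.5328, -0.2065, 0.0827]
ee_rot: [0.775, -0.632, 0.001, -0.0]
wrist_force: [-2.0, 1.2, 8.6]
opening: 0.0003
```

step_arm(
  moves=[
    {"travel":[0,0,-0.00125],"rot":[0,0,0],"fingers":0},
    {"travel":[0,0,-0.0025],"rot":[0,0,0],"fingers":0},
  ],
)

```text
time: 5.1
tcp_pos: [0.5328, -0.2065, 0.0818]
ee_rot: [0.775, -0.632, 0.001, -0.0]
wrist_force: [-2.4, 0.9, 8.9]
opening: -0.0004
```

step_arm(
  moves=[
    {"travel":[0,0,-0.00125],"rot":[0,0,0],"fingers":0},
    {"travel":[0,0,-0.00125],"rot":[0,0,0],"fingers":0},
  ],
)

```text
time: 5.27
tcp_pos: [0.5327, -0.2065, 0.0812]
ee_rot: [0.775, -0.632, 0.0, -0.0]
wrist_force: [-2.9, 0.8, 8.0]
opening: -0.0002
```

step_arm(
  moves=[
    {"travel":[0,0,-0.00125],"rot":[0,0,0],"fingers":0},
    {"travel":[0,0,-0.00125],"rot":[0,0,0],"fingers":0},
  ],
)

```text
time: 5.43
tcp_pos: [0.5327, -0.2065, 0.0807]
ee_rot: [0.775, -0.632, 0.001, -0.0]
wrist_force: [-2.9, 0.8, 8.8]
opening: 0.0001
```

step_arm(
  moves=[
    {"travel":[0,0,-0.00125],"rot":[0,0,0],"fingers":0},
    {"travel":[0,0,-0.00125],"rot":[0,0,0],"fingers":0},
  ],
)

```text
time: 5.6
tcp_pos: [0.5328, -0.2066, 0.0805]
ee_rot: [0.775, -0.632, 0.001, -0.0]
wrist_force: [-2.7, 0.7, 10.2]
opening: 0.0005
```

step_arm(
  moves=[
    {"travel":[0,0,-0.00125],"rot":[0,0,0],"fingers":0},
    {"travel":[0,0,-0.00125],"rot":[0,0,0],"fingers":0},
  ],
)

```text
time: 5.77
tcp_pos: [0.5328, -0.2066, 0.0803]
ee_rot: [0.775, -0.632, 0.001, -0.0]
wrist_force: [-3.5, 1.5, 11.7]
opening: 0.0001
```

step_arm(
  moves=[
    {"travel":[0,0,-0.00125],"rot":[0,0,0],"fingers":0},
    {"travel":[0,0,-0.00125],"rot":[0,0,0],"fingers":0},
  ],
)

```text
time: 5.93
tcp_pos: [0.5328, -0.2066, 0.0802]
ee_rot: [0.775, -0.632, 0.001, -0.0]
wrist_force: [-4.1, 0.6, 14.1]
opening: 0.0002
```

step_arm(
  moves=[
    {"travel":[0,0,-0.00125],"rot":[0,0,0],"fingers":0},
    {"travel":[0,0,-0.00125],"rot":[0,0,0],"fingers":0},
  ],
)

```text
time: 6.1
tcp_pos: [0.5329, -0.2066, 0.08]
ee_rot: [0.775, -0.632, 0.001, -0.0]
wrist_force: [-4.0, 1.4, 15.5]
opening: 0.0005
```

step_arm(
  moves=[
    {"travel":[0,0,0.03],"rot":[0,0,0],"fingers":0},
    {"travel":[0,0,0.12],"rot":[0,0,0],"fingers":0},
    {"travel":[0,0,0.2],"rot":[0,0,0],"fingers":0},
    {"travel":[0,0,0.26],"rot":[0,0,0],"fingers":85},
    {"travel":[0,0,0.26],"rot":[0,0,0],"fingers":85},
  ],
)

```text
time: 6.52
tcp_pos: [0.5356, -0.2076, 0.1871]
ee_rot: [0.775, -0.632, 0.006, -0.002]
wrist_force: [0.0, 0.3, 0.4]
opening: 0.023
```

```bash
python3 - <<'E'
from h import *
for n in("side","wrist"):
    s=observe();m=camera_model(n); im=camera(n)[:,:,::-1].copy();cv2.imwrite(f"pics/{n}3.png",im)
print(s['tcp_pos'],s['ee_rot'],s['opening'],s['wrist_force'],abs(s['joint_vel']).max())
g=mk(im,(50,150,150),(75,255,255)); print("green@.119",rectw(m,g,.119,fray)); print("green@.094",rectw(m,g,.094,fray))
m=camera_model("side");im=cv2.imread("pics/side3.png");
c=cv2.resize(im[150:290,260:400],None,fx=4,fy=4,interpolation=cv2.INTER_CUBIC);cv2.imwrite("pics/side3c.png",c)
E
```

```text
[ 0.53428961 -0.20709018  0.18443332] [ 0.77471384 -0.63230239  0.00334575 -0.00097974] 0.03069114177210084 [-0.39435984 -0.21895972 -0.61721667] 0.0716581548681929
green@.119 ((532.7277221679688, -206.0999755859375), (59.534664154052734, 36.287384033203125), 11.131851196289062)
green@.094 ((523.5592041015625, -207.80572509765625), (66.67798614501953, 40.64134979248047), 11.131800651550293)
```

View pics/wrist3.png

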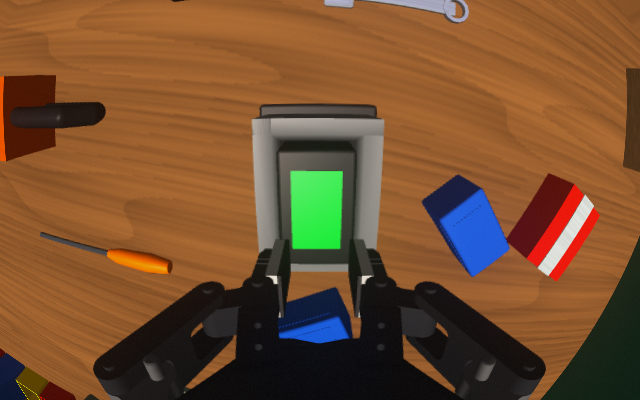

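View pics/side3c.png

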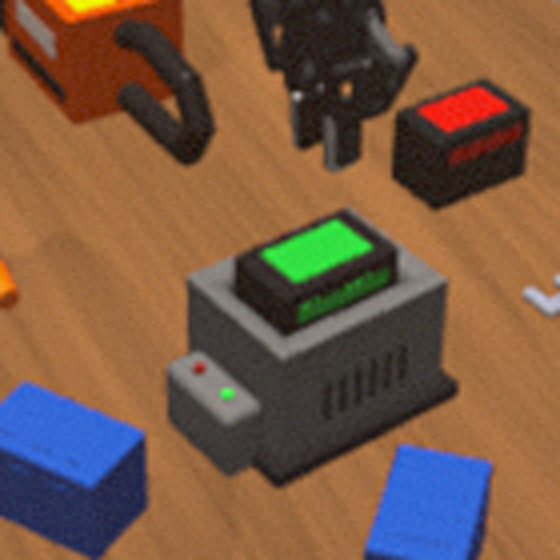

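Released: the side crop shows the battery proud of the rim, and the green mark's size matches a top height of about 0.119. Next I'll lower the open jaws over it.

step_arm(
  moves=[
    {"travel":[0,0,0],"rot":[0,0,0],"fingers":85},
    {"travel":[0,0,0],"rot":[0,0,0],"fingers":85},
    {"travel":[0,0,0],"rot":[0,0,0],"fingers":85},
    {"travel":[0,0,-0.03],"rot":[0,0,0],"fingers":85},
    {"travel":[0,0,-0.07],"rot":[0,0,0],"fingers":85},
  ],
)

```text
time: 7.03
tcp_pos: [0.5333, -0.2067, 0.1534]
ee_rot: [0.775, -0.632, 0.001, -0.0]
wrist_force: [0.3, -0.1, -0.8]
opening: 0.0849
```

step_arm(
  moves=[
    {"travel":[0,0,-0.03],"rot":[0,0,0],"fingers":85},
    {"travel":[0,0,-0.06],"rot":[0,0,0],"fingers":85},
    {"travel":[0,0,-0.09],"rot":[0,0,0],"fingers":85},
    {"travel":[0,0,-0.11],"rot":[0,0,0],"fingers":85},
    {"travel":[0,0,-0.12],"rot":[0,0,0],"fingers":85},
  ],
)

```text
time: 7.45
tcp_pos: [0.5317, -0.2061, 0.1034]
ee_rot: [0.775, -0.632, -0.002, 0.001]
wrist_force: [-0.1, -0.2, 0.5]
opening: 0.0849
```

```bash
python3 - <<'E'
from h import *
for n in("wrist","side"):
    m=camera_model(n); im=camera(n)[:,:,::-1].copy();cv2.imwrite(f"pics/{n}4.png",im)
s=observe();print(s['tcp_pos'],s['ee_rot'],s['opening'],s['wrist_force'],s['time'])
c=cv2.resize(im[150:290,260:400],None,fx=4,fy=4,interpolation=cv2.INTER_CUBIC);cv2.imwrite("pics/side4c.png",c)
E
```

```text
[ 0.53214478 -0.2062696   0.10436119] [ 7.74703319e-01 -6.32324068e-01 -9.60935485e-04  3.44254353e-04] 0.08469759691016226 [0.53774996 0.35572357 0.39373158] 7.55
```

View pics/wrist4.png

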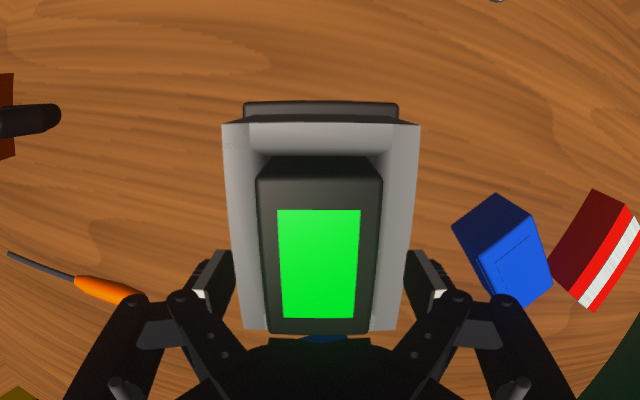

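View pics/side4c.png

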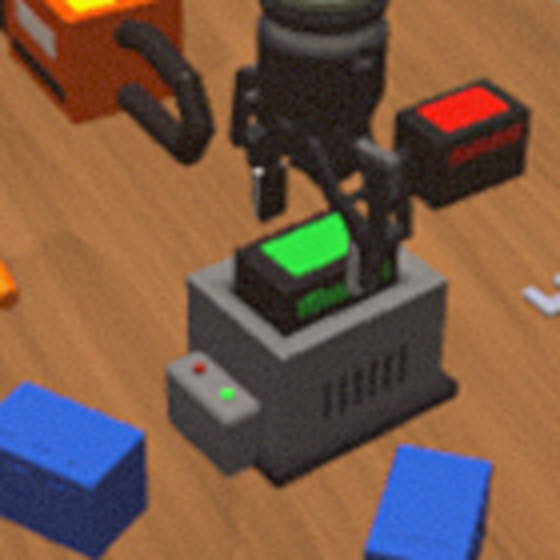

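The battery is centred between the pads: the pads average to column 320 and the mark's middle is at column 319. I'll lower to about 0.094 and grip.

step_arm(
  moves=[
    {"travel":[0.001,0,-0.015],"rot":[0,0,0],"fingers":85},
    {"travel":[0.001,0,-0.027],"rot":[0,0,0],"fingers":85},
    {"travel":[0.001,0,-0.027],"rot":[0,0,0],"fingers":85},
    {"travel":[0.001,0,-0.027],"rot":[0,0,0],"fingers":70},
    {"travel":[0.001,0,-0.027],"rot":[0,0,0],"fingers":64},
  ],
  force=60,
)

```text
time: 7.97
tcp_pos: [0.5332, -0.2065, 0.0948]
ee_rot: [0.775, -0.632, 0.0, -0.0]
wrist_force: [-0.3, 0.2, -0.6]
opening: 0.0648
```

step_arm(
  moves=[
    {"travel":[0,0,0],"rot":[0,0,0],"fingers":60},
    {"travel":[0,0,0],"rot":[0,0,0],"fingers":50},
    {"travel":[0,0,0],"rot":[0,0,0],"fingers":40},
    {"travel":[0,0,0],"rot":[0,0,0],"fingers":40},
    {"travel":[0,0,0],"rot":[0,0,0],"fingers":40},
  ],
  force=60,
)

```text
time: 8.38
tcp_pos: [0.5331, -0.2063, 0.095]
ee_rot: [0.775, -0.632, 0.0, -0.0]
wrist_force: [-1.0, 1.0, 3.7]
opening: 0.0549
```

step_arm(
  moves=[
    {"travel":[0,0,0.005],"rot":[0,0,0],"fingers":40},
    {"travel":[0,0,0.015],"rot":[0,0,0],"fingers":40},
    {"travel":[0,0,0.03],"rot":[0,0,0],"fingers":40},
    {"travel":[0,0,0.05],"rot":[0,0,0],"fingers":40},
    {"travel":[0,0,0.075],"rot":[0,0,0],"fingers":40},
  ],
)

```text
time: 8.8
tcp_pos: [0.5325, -0.2064, 0.1246]
ee_rot: [0.775, -0.632, -0.001, 0.0]
wrist_force: [0.0, -0.0, -3.9]
opening: 0.0548
```

step_arm(
  moves=[
    {"travel":[0,0,0.03],"rot":[0,0,0],"fingers":40},
    {"travel":[0,0,0.07],"rot":[0,0,0],"fingers":40},
    {"travel":[0,0,0.12],"rot":[0,0,0],"fingers":40},
    {"travel":[0,0,0.17],"rot":[0,0,0],"fingers":40},
    {"travel":[0,0,0.2],"rot":[0,0,0],"fingers":40},
  ],
)

```text
time: 9.22
tcp_pos: [0.5338, -0.2069, 0.2077]
ee_rot: [0.775, -0.632, 0.002, -0.0]
wrist_force: [0.7, 0.5, -3.6]
opening: 0.0548
```

```bash
python3 - <<'E'
from h import *
for n in("wrist","side"):
    m=camera_model(n); im=camera(n)[:,:,::-1].copy();cv2.imwrite(f"pics/{n}5.png",im)
s=observe();print(s['tcp_pos'],s['ee_rot'],s['opening'],s['wrist_force'],s['time'])
E
```

```text
[ 0.53447253 -0.20712049  0.20789273] [ 0.77471625 -0.63230028  0.00321473 -0.00086137] 0.054695475923340335 [ 0.86201761  0.01762954 -3.72826217] 9.3167
```

View pics/wrist5.png

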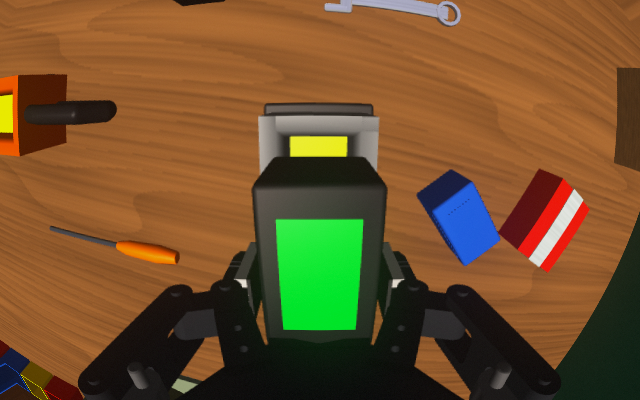

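View pics/side5.png

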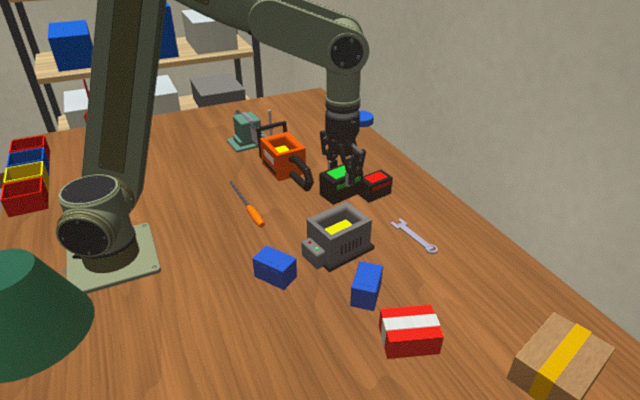

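The battery is lifted: opening 54.7 mm, weight about 3.7 N, and the yellow charger plate is visible at (318,147). Now I'll carry it toward the saw and take a wrist view of the saw's bay on the way.

step_arm(
  moves=[
    {"travel":[0,0.05,0.01],"rot":[0,0,0],"fingers":40},
    {"travel":[0,0.14,0.02],"rot":[0,0,0],"fingers":40},
    {"travel":[0,0.24,0.02],"rot":[0,0,0],"fingers":40},
    {"travel":[0,0.34,0.02],"rot":[0,0,0],"fingers":40},
    {"travel":[0,0.4,0.02],"rot":[0,0,0],"fingers":40},
  ],
)

```text
time: 9.73
tcp_pos: [0.5318, -0.0431, 0.2118]
ee_rot: [0.775, -0.632, -0.001, -0.0]
wrist_force: [-0.5, -0.3, -3.7]
opening: 0.0547
```

step_arm(
  moves=[
    {"travel":[0,0.06,0],"rot":[0,0,0],"fingers":40},
    {"travel":[0,0.1,0],"rot":[0,0,0],"fingers":40},
    {"travel":[0,0.1,0],"rot":[0,0,0],"fingers":40},
  ],
)

```text
time: 9.98
tcp_pos: [0.5322, -0.0034, 0.2118]
ee_rot: [0.776, -0.631, -0.001, -0.0]
wrist_force: [1.0, -0.1, -4.9]
opening: 0.0551
```

```bash
python3 - <<'E'
from h import *
for n in("top","wrist"):
    s=observe();m=camera_model(n); im=camera(n)[:,:,::-1].copy();cv2.imwrite(f"pics/{n}6.png",im)
np.save("pics/w6.npy",m['T']);np.save("pics/tcp6.npy",s['tcp_pos'])
print(s['tcp_pos'],s['ee_rot'],s['opening'],s['wrist_force'],s['time'],abs(s['joint_vel']).max())
E
```

```text
[ 0.53233809 -0.00512741  0.2118168 ] [ 7.75585057e-01 -6.31242528e-01 -5.95707919e-04  5.78619388e-04] 0.054766582631504655 [ 0.6111646  -0.18389109 -3.97673122] 10.0333 0.03965582770856137
```

View pics/wrist6.png

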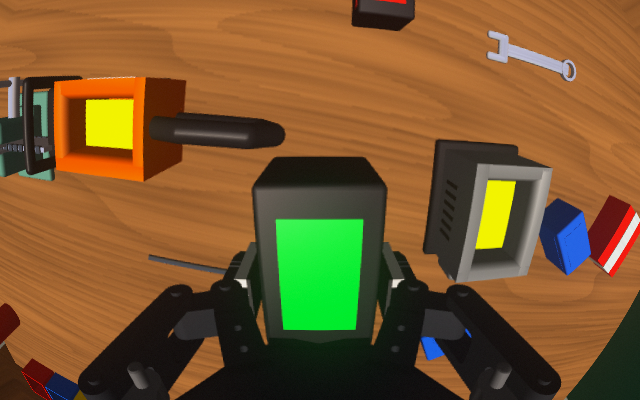

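```bash
python3 - <<'E'
from h import *
im=cv2.imread("pics/wrist6.png");cv2.imwrite("pics/w6c.png",cv2.resize(im[60:200,30:200],None,fx=4,fy=4,interpolation=cv2.INTER_CUBIC))
m=dict(camera_model("wrist"),T=np.load("pics/w6.npy"));tcp=np.load("pics/tcp6.npy")
g=mk(im,(50,150,150),(75,255,255),(250,200,390,340)); r=rectw(m,g,tcp[2]+.025,fray);print("green held",r,"rel",np.array(r[0])/1000-tcp[:2])
E
```

```text
green held ((531.5944213867188, -5.949846267700195), (60.363182067871094, 36.54234313964844), 11.756508827209473) rel [-0.00074367 -0.00082244]
```

View pics/w6c.png

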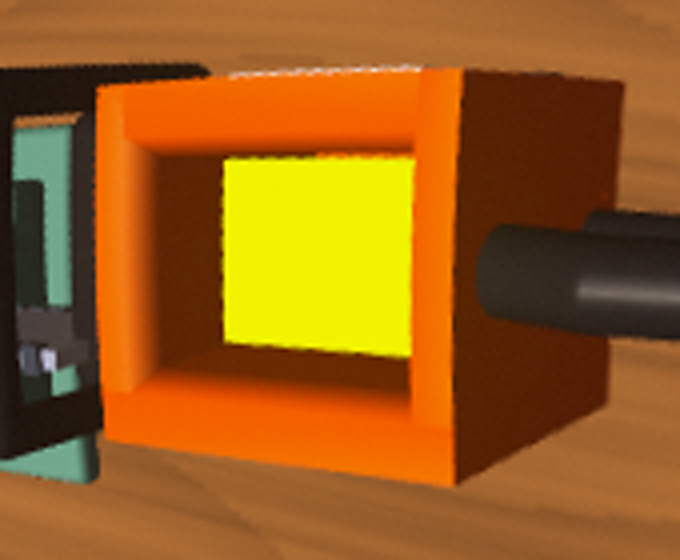

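```bash
python3 - <<'E'
from h import *
m=dict(camera_model("wrist"),T=np.load("pics/w6.npy"))
w=np.array([plane(m,30+(x+.5)/4-.5,60+(y+.5)/4-.5,.095,fray)[:2] for x,y in [(97,88),(462,70),(457,486),(104,440)]])
print(w.round(4).tolist(),w.mean(0))
for i in range(4):
    d=w[(i+1)%4]-w[i]; print(np.hypot(*d).round(4),np.degrees(np.arctan2(d[1],d[0])).round(1))
print(observe()['tcp_pos'])
E
```

```text
[[0.5945, 0.301], [0.6048, 0.1713], [0.5057, 0.1626], [0.4951, 0.2937]] [0.55003575 0.2321533 ]
0.1301 -85.5
0.0995 -175.0
0.1315 94.6
0.0997 4.2
[ 0.53248543 -0.00619108  0.21188751]
```

step_arm(
  moves=[
    {"travel":[0.005,0.03,0],"rot":[0,0,0.06],"fingers":40},
    {"travel":[0.01,0.08,0],"rot":[0,0,0.13],"fingers":40},
    {"travel":[0.015,0.14,0],"rot":[0,0,0.2],"fingers":40},
    {"travel":[0.02,0.2,0],"rot":[0,0,0.27],"fingers":40},
    {"travel":[0.025,0.26,0],"rot":[0,0,0.34],"fingers":40},
  ],
)

```text
time: 10.5
tcp_pos: [0.5431, 0.097, 0.2121]
ee_rot: [0.915, -0.404, -0.0, 0.0]
wrist_force: [0.8, 1.4, -4.3]
opening: 0.0555
```

step_arm(
  moves=[
    {"travel":[0.005,0.06,0],"rot":[0,0,0.07],"fingers":40},
    {"travel":[0.01,0.12,0],"rot":[0,0,0.14],"fingers":40},
    {"travel":[0.015,0.18,0],"rot":[0,0,0.21],"fingers":40},
    {"travel":[0.02,0.23,0],"rot":[0,0,0.28],"fingers":40},
    {"travel":[0.02,0.28,0],"rot":[0,0,0.35],"fingers":40},
  ],
)

```text
time: 10.92
tcp_pos: [0.5516, 0.2093, 0.212]
ee_rot: [0.99, -0.14, -0.0, 0.0]
wrist_force: [-0.7, -0.3, -4.3]
opening: 0.0546
```

step_arm(
  moves=[
    {"travel":[0,0.03,0],"rot":[0,0,0.07],"fingers":40},
    {"travel":[0,0.055,0],"rot":[0,0,0.14],"fingers":40},
    {"travel":[0,0.055,0],"rot":[0,0,0.2],"fingers":40},
    {"travel":[0,0.055,0],"rot":[0,0,0.231],"fingers":40},
    {"travel":[0,0.055,0],"rot":[0,0,0.231],"fingers":40},
  ],
)

```text
time: 11.33
tcp_pos: [0.5513, 0.2304, 0.2119]
ee_rot: [0.999, 0.039, -0.0, 0.001]
wrist_force: [-0.3, 0.1, -4.2]
opening: 0.0547
```

```bash
python3 - <<'E'
from h import *
for n in("top","side","wrist"):
    s=observe();m=camera_model(n); im=camera(n)[:,:,::-1].copy();cv2.imwrite(f"pics/{n}7.png",im)
tcp=s['tcp_pos']
print(s['tcp_pos'],s['ee_rot'],s['opening'],s['wrist_force'],s['time'],abs(s['joint_vel']).max(),"yaw",np.degrees(2*np.arctan2(s['ee_rot'][1],s['ee_rot'][0])))
g=mk(im,(50,150,150),(75,255,255)); r=rectw(m,g,tcp[2]+.025,fray);print("green held",r,"rel",np.array(r[0])/1000-tcp[:2])
m=camera_model("top");g=mk(cv2.imread("pics/top7.png"),(50,120,120),(75,255,255));r=rectw(m,g,tcp[2]+.025);print(r)
im=cv2.imread("pics/side7.png");cv2.imwrite("pics/side7c.png",cv2.resize(im[50:220,190:360],None,fx=3.5,fy=3.5,interpolation=cv2.INTER_CUBIC))
E
```

```text
[0.55125091 0.23052142 0.21212072] [ 9.99296108e-01  3.75115347e-02 -2.81931120e-04  3.04990382e-04] 0.05496203621099 [-0.22762709 -0.22096127 -4.61254066] 11.4333 0.003269496685897981 yaw 4.299514338304657
green held ((550.369873046875, 229.8553466796875), (36.375816345214844, 60.316253662109375), 4.328658103942871) rel [-0.00088104 -0.00066607]
((551.9935913085938, 218.78884887695312), (35.963111877441406, 36.5993537902832), 4.487723350524902)
```

View pics/wrist7.png

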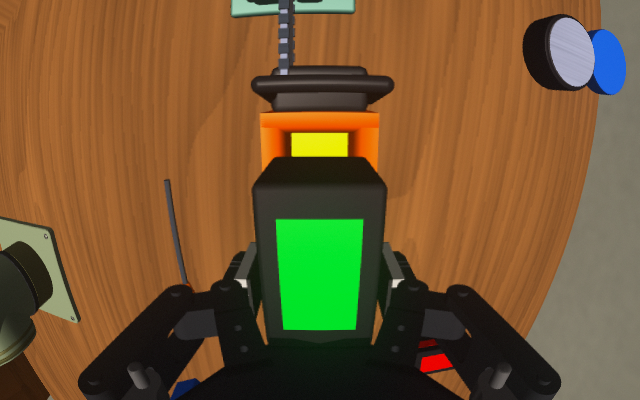

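View pics/side7c.png

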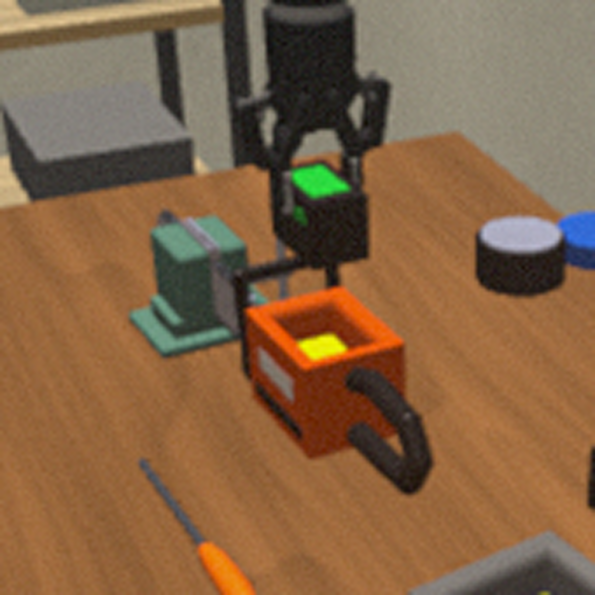

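The wrist view shows the bay's orange sides at columns 262 and 378 and the battery at 254 to 386, so both are centred on 320. I'll correct y by about 2 mm and descend slowly through the mouth.

step_arm(
  moves=[
    {"travel":[0,0.005,-0.03],"rot":[0,0,0.003],"fingers":40},
    {"travel":[0,0.005,-0.08],"rot":[0,0,0.003],"fingers":40},
    {"travel":[0,0.005,-0.13],"rot":[0,0,0.003],"fingers":40},
    {"travel":[0,0.005,-0.16],"rot":[0,0,0.003],"fingers":40},
    {"travel":[0,0.005,-0.17],"rot":[0,0,0.003],"fingers":40},
  ],
)

```text
time: 11.9
tcp_pos: [0.5498, 0.2325, 0.142]
ee_rot: [0.999, 0.04, -0.002, 0.001]
wrist_force: [-1.9, 0.5, -4.3]
opening: 0.0549
```

step_arm(
  moves=[
    {"travel":[0,0,-0.005],"rot":[0,0,0],"fingers":40},
    {"travel":[0,0,-0.0125],"rot":[0,0,0],"fingers":40},
    {"travel":[0,0,-0.02],"rot":[0,0,0],"fingers":40},
  ],
)

```text
time: 12.15
tcp_pos: [0.5519, 0.2337, 0.1375]
ee_rot: [0.999, 0.041, 0.001, -0.0]
wrist_force: [0.3, 1.0, -4.6]
opening: 0.0549
```

```bash
python3 - <<'E'
from h import *
for n in("side","wrist"):
    s=observe();m=camera_model(n); im=camera(n)[:,:,::-1].copy();cv2.imwrite(f"pics/{n}8.png",im)
print(s['tcp_pos'],s['opening'],s['wrist_force'],s['time'])
im=cv2.imread("pics/side8.png");cv2.imwrite("pics/side8c.png",cv2.resize(im[70:220,200:350],None,fx=4,fy=4,interpolation=cv2.INTER_CUBIC))
E
```

```text
[0.55136457 0.23358462 0.13672902] 0.05510190531436278 [-0.64929172  0.47184668 -5.13873031] 12.2
```

View pics/wrist8.png

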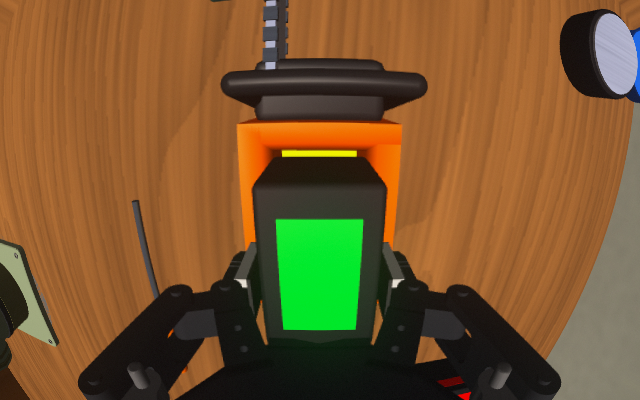

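View pics/side8c.png

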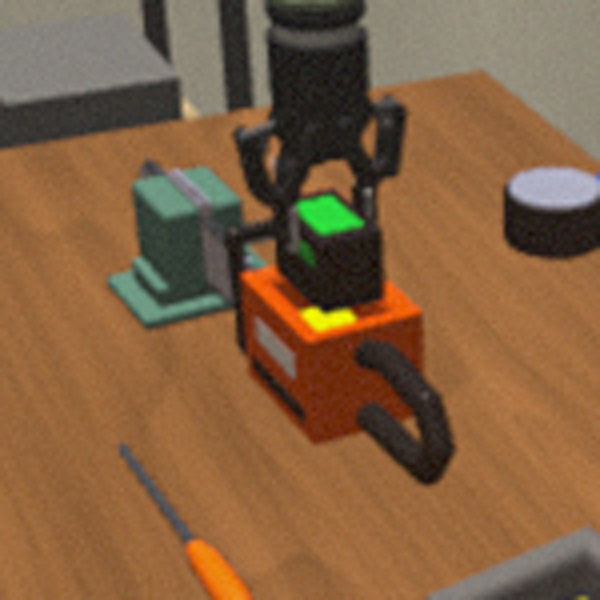

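step_arm(
  moves=[
    {"travel":[-0.001,-0.003,-0.005],"rot":[0,0,0],"fingers":40},
    {"travel":[-0.001,-0.003,-0.01],"rot":[0,0,0],"fingers":40},
    {"travel":[-0.001,-0.003,-0.015],"rot":[0,0,0],"fingers":40},
    {"travel":[-0.001,-0.003,-0.02],"rot":[0,0,0],"fingers":40},
  ],
)

```text
time: 12.58
tcp_pos: [0.5507, 0.2323, 0.1285]
ee_rot: [0.999, 0.041, 0.0, -0.0]
wrist_force: [0.2, 0.4, -3.6]
opening: 0.0547
```

step_arm(
  moves=[
    {"travel":[0,0,-0.005],"rot":[0,0,0],"fingers":40},
    {"travel":[0,0,-0.01],"rot":[0,0,0],"fingers":40},
  ],
)

```text
time: 12.75
tcp_pos: [0.5506, 0.2323, 0.1243]
ee_rot: [0.999, 0.041, 0.0, -0.0]
wrist_force: [1.1, -0.7, -4.6]
opening: 0.055
```

step_arm(
  moves=[
    {"travel":[0,0,-0.005],"rot":[0,0,0],"fingers":40},
    {"travel":[0,0,-0.01],"rot":[0,0,0],"fingers":40},
  ],
)

```text
time: 12.92
tcp_pos: [0.5506, 0.2324, 0.1203]
ee_rot: [0.999, 0.041, -0.0, 0.0]
wrist_force: [-0.2, -0.1, -4.7]
opening: 0.0547
```

step_arm(
  moves=[
    {"travel":[0,0,-0.005],"rot":[0,0,0],"fingers":40},
    {"travel":[0,0,-0.01],"rot":[0,0,0],"fingers":40},
  ],
)

```text
time: 13.08
tcp_pos: [0.5506, 0.2323, 0.1163]
ee_rot: [0.999, 0.041, 0.0, 0.0]
wrist_force: [0.1, 0.2, -4.5]
opening: 0.055
```

The battery is past the lead-in with no side force. Continuing down.

step_arm(
  moves=[
    {"travel":[0,0,-0.0075],"rot":[0,0,0],"fingers":40},
    {"travel":[0,0,-0.015],"rot":[0,0,0],"fingers":40},
    {"travel":[0,0,-0.0225],"rot":[0,0,0],"fingers":40},
  ],
)

```text
time: 13.33
tcp_pos: [0.5506, 0.2323, 0.1072]
ee_rot: [0.999, 0.041, -0.0, 0.0]
wrist_force: [0.5, 0.0, -4.2]
opening: 0.0548
```

step_arm(
  moves=[
    {"travel":[0,0,-0.0075],"rot":[0,0,0],"fingers":40},
    {"travel":[0,0,-0.015],"rot":[0,0,0],"fingers":40},
    {"travel":[0,0,-0.02],"rot":[0,0,0],"fingers":40},
  ],
)

```text
time: 13.58
tcp_pos: [0.5505, 0.2323, 0.099]
ee_rot: [0.999, 0.041, -0.0, 0.0]
wrist_force: [-1.0, -0.2, -4.2]
opening: 0.0548
```

step_arm(
  moves=[
    {"travel":[0,0,-0.0025],"rot":[0,0,0],"fingers":40},
    {"travel":[0,0,-0.005],"rot":[0,0,0],"fingers":40},
  ],
)

```text
time: 13.75
tcp_pos: [0.5506, 0.2323, 0.0974]
ee_rot: [0.999, 0.041, 0.0, 0.0]
wrist_force: [-0.2, 0.3, -4.5]
opening: 0.0552
```

step_arm(
  moves=[
    {"travel":[0,0,-0.0025],"rot":[0,0,0],"fingers":40},
    {"travel":[0,0,-0.005],"rot":[0,0,0],"fingers":40},
  ],
)

```text
time: 13.92
tcp_pos: [0.5508, 0.2324, 0.0956]
ee_rot: [0.999, 0.041, 0.0, -0.0]
wrist_force: [-1.0, 0.5, -0.5]
opening: 0.0547
```

step_arm(
  moves=[
    {"travel":[0,0,-0.0025],"rot":[0,0,0],"fingers":40},
    {"travel":[0,0,-0.0025],"rot":[0,0,0],"fingers":40},
  ],
)

```text
time: 14.08
tcp_pos: [0.5508, 0.2324, 0.0953]
ee_rot: [0.999, 0.041, 0.0, -0.0]
wrist_force: [-0.5, -0.3, 2.2]
opening: 0.0546
```

It is seated on the raised plate: the force rose from -4.5 to +2 N at TCP height 0.0955. Opening the fingers and lifting.

step_arm(
  moves=[
    {"travel":[0,0,0],"rot":[0,0,0],"fingers":60},
    {"travel":[0,0,0],"rot":[0,0,0],"fingers":70},
    {"travel":[0,0,0],"rot":[0,0,0],"fingers":85},
    {"travel":[0,0,0],"rot":[0,0,0],"fingers":85},
    {"travel":[0,0,0],"rot":[0,0,0],"fingers":85},
  ],
)

```text
time: 14.5
tcp_pos: [0.5508, 0.2324, 0.0947]
ee_rot: [0.999, 0.041, 0.0, -0.0]
wrist_force: [-0.4, 0.4, 0.0]
opening: 0.0848
```

step_arm(
  moves=[
    {"travel":[0,0,0.03],"rot":[0,0,0],"fingers":85},
    {"travel":[0,0,0.08],"rot":[0,0,0],"fingers":85},
    {"travel":[0,0,0.13],"rot":[0,0,0],"fingers":85},
    {"travel":[0,0,0.16],"rot":[0,0,0],"fingers":85},
    {"travel":[0,0,0.18],"rot":[0,0,0],"fingers":0},
  ],
)

```text
time: 14.92
tcp_pos: [0.5514, 0.2327, 0.1684]
ee_rot: [0.999, 0.041, 0.001, -0.0]
wrist_force: [0.7, -0.2, 0.0]
opening: 0.0751
```

step_arm(
  moves=[
    {"travel":[0,0,0],"rot":[0,0,0],"fingers":0},
    {"travel":[0,0,0],"rot":[0,0,0],"fingers":0},
    {"travel":[0,0,0],"rot":[0,0,0],"fingers":0},
    {"travel":[0,0,0],"rot":[0,0,0],"fingers":0},
    {"travel":[0,0,0],"rot":[0,0,0],"fingers":0},
  ],
)

```text
time: 15.33
tcp_pos: [0.5502, 0.2322, 0.1655]
ee_rot: [0.999, 0.041, -0.001, 0.0]
wrist_force: [-0.3, 0.4, -0.8]
opening: 0.0118
```

```bash
python3 - <<'E'
from h import *
for n in("side","wrist"):
    s=observe();m=camera_model(n); im=camera(n)[:,:,::-1].copy();cv2.imwrite(f"pics/{n}9.png",im)
print(s['tcp_pos'],s['opening'],s['wrist_force'],s['time'])
g=mk(im,(50,150,150),(75,255,255)); r=rectw(m,g,.119,fray);print("green",r)
im=cv2.imread("pics/side9.png");cv2.imwrite("pics/side9c.png",cv2.resize(im[70:220,200:350],None,fx=4,fy=4,interpolation=cv2.INTER_CUBIC))
E
```

```text
[0.55028121 0.23220128 0.16568357] 0.004549789911373008 [-0.23809823 -0.55346973 -0.08474477] 15.3833
green ((550.029296875, 231.5138397216797), (36.67715072631836, 60.351768493652344), 4.894772052764893)
```

View pics/wrist9.png

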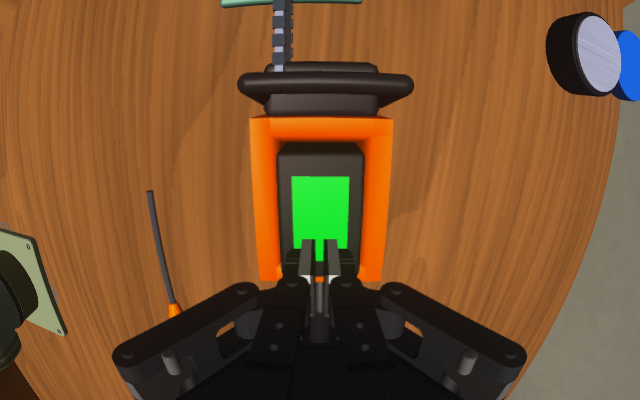

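View pics/side9c.png

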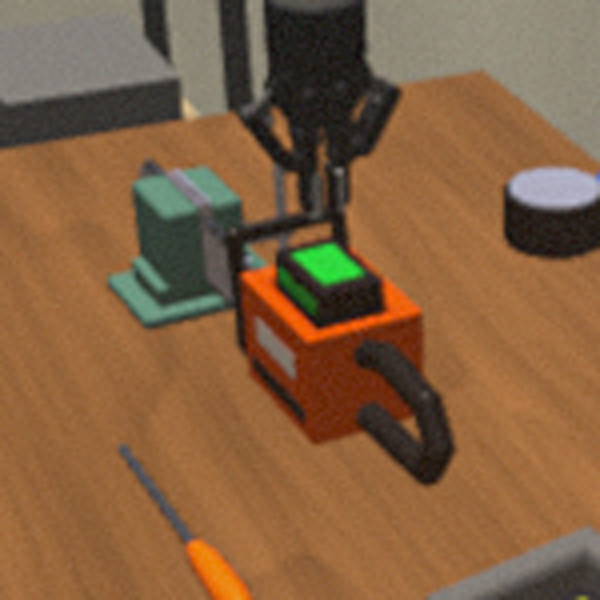

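The battery stands proud and level in the saw's bay, with the mark at about (320,212) and the fingers centred on it. Now I'll press with shut fingers.

step_arm(
  moves=[
    {"travel":[0,0,-0.02],"rot":[0,0,0],"fingers":0},
    {"travel":[0,0,-0.05],"rot":[0,0,0],"fingers":0},
    {"travel":[0,0,-0.08],"rot":[0,0,0],"fingers":0},
    {"travel":[0,0,-0.095],"rot":[0,0,0],"fingers":0},
    {"travel":[0,0,-0.1],"rot":[0,0,0],"fingers":0},
  ],
)

```text
time: 15.85
tcp_pos: [0.5497, 0.232, 0.1248]
ee_rot: [0.999, 0.041, -0.001, 0.001]
wrist_force: [-0.3, -0.8, 0.1]
opening: 0.0
```

step_arm(
  moves=[
    {"travel":[0,0,-0.0025],"rot":[0,0,0],"fingers":0},
    {"travel":[0,0,-0.005],"rot":[0,0,0],"fingers":0},
    {"travel":[0,0,-0.0075],"rot":[0,0,0],"fingers":0},
    {"travel":[0,0,-0.01],"rot":[0,0,0],"fingers":0},
  ],
)

```text
time: 16.18
tcp_pos: [0.551, 0.2325, 0.123]
ee_rot: [0.999, 0.041, 0.001, -0.0]
wrist_force: [-0.2, -0.3, 0.2]
opening: 0.0003
```

step_arm(
  moves=[
    {"travel":[0,0,-0.0025],"rot":[0,0,0],"fingers":0},
    {"travel":[0,0,-0.005],"rot":[0,0,0],"fingers":0},
    {"travel":[0,0,-0.0075],"rot":[0,0,0],"fingers":0},
    {"travel":[0,0,-0.01],"rot":[0,0,0],"fingers":0},
  ],
)

```text
time: 16.52
tcp_pos: [0.5508, 0.2324, 0.1192]
ee_rot: [0.999, 0.041, 0.0, -0.0]
wrist_force: [-1.7, 0.0, 4.1]
opening: 0.0002
```

step_arm(
  moves=[
    {"travel":[0,0,-0.0025],"rot":[0,0,0],"fingers":0},
    {"travel":[0,0,-0.005],"rot":[0,0,0],"fingers":0},
    {"travel":[0,0,-0.0075],"rot":[0,0,0],"fingers":0},
    {"travel":[0,0,-0.01],"rot":[0,0,0],"fingers":0},
  ],
)

```text
time: 16.85
tcp_pos: [0.5508, 0.2324, 0.1148]
ee_rot: [0.999, 0.041, 0.0, -0.0]
wrist_force: [-0.5, -0.0, 6.0]
opening: -0.0003
```

step_arm(
  moves=[
    {"travel":[0,0,-0.0025],"rot":[0,0,0],"fingers":0},
    {"travel":[0,0,-0.005],"rot":[0,0,0],"fingers":0},
    {"travel":[0,0,-0.0075],"rot":[0,0,0],"fingers":0},
    {"travel":[0,0,-0.01],"rot":[0,0,0],"fingers":0},
  ],
)

```text
time: 17.18
tcp_pos: [0.5508, 0.2324, 0.1106]
ee_rot: [0.999, 0.041, 0.0, -0.0]
wrist_force: [-0.9, 0.0, 4.5]
opening: 0.0001
```

step_arm(
  moves=[
    {"travel":[0,0,-0.0025],"rot":[0,0,0],"fingers":0},
    {"travel":[0,0,-0.005],"rot":[0,0,0],"fingers":0},
    {"travel":[0,0,-0.0075],"rot":[0,0,0],"fingers":0},
    {"travel":[0,0,-0.01],"rot":[0,0,0],"fingers":0},
  ],
)

```text
time: 17.52
tcp_pos: [0.5508, 0.2324, 0.1067]
ee_rot: [0.999, 0.041, 0.0, -0.0]
wrist_force: [-0.2, 0.5, 5.4]
opening: -0.0002
```

step_arm(
  moves=[
    {"travel":[0,0,-0.0025],"rot":[0,0,0],"fingers":0},
    {"travel":[0,0,-0.005],"rot":[0,0,0],"fingers":0},
    {"travel":[0,0,-0.0075],"rot":[0,0,0],"fingers":0},
    {"travel":[0,0,-0.01],"rot":[0,0,0],"fingers":0},
  ],
)

```text
time: 17.85
tcp_pos: [0.5508, 0.2324, 0.1028]
ee_rot: [0.999, 0.041, 0.0, -0.0]
wrist_force: [-1.2, -0.2, 6.7]
opening: 0.0
```

step_arm(
  moves=[
    {"travel":[0,0,-0.0025],"rot":[0,0,0],"fingers":0},
    {"travel":[0,0,-0.005],"rot":[0,0,0],"fingers":0},
    {"travel":[0,0,-0.0075],"rot":[0,0,0],"fingers":0},
    {"travel":[0,0,-0.01],"rot":[0,0,0],"fingers":0},
  ],
)

```text
time: 18.18
tcp_pos: [0.5508, 0.2324, 0.0989]
ee_rot: [0.999, 0.041, 0.0, -0.0]
wrist_force: [-1.4, 0.2, 5.8]
opening: 0.0
```

step_arm(
  moves=[
    {"travel":[0,0,-0.0025],"rot":[0,0,0],"fingers":0},
    {"travel":[0,0,-0.005],"rot":[0,0,0],"fingers":0},
    {"travel":[0,0,-0.0075],"rot":[0,0,0],"fingers":0},
    {"travel":[0,0,-0.01],"rot":[0,0,0],"fingers":0},
  ],
)

```text
time: 18.52
tcp_pos: [0.5508, 0.2324, 0.0949]
ee_rot: [0.999, 0.041, 0.0, -0.0]
wrist_force: [-1.3, 0.1, 7.0]
opening: -0.0001
```

step_arm(
  moves=[
    {"travel":[0,0,-0.0025],"rot":[0,0,0],"fingers":0},
    {"travel":[0,0,-0.005],"rot":[0,0,0],"fingers":0},
    {"travel":[0,0,-0.0075],"rot":[0,0,0],"fingers":0},
    {"travel":[0,0,-0.0075],"rot":[0,0,0],"fingers":0},
  ],
)

```text
time: 18.85
tcp_pos: [0.5508, 0.2324, 0.0919]
ee_rot: [0.999, 0.041, 0.0, -0.0]
wrist_force: [-0.7, 0.1, 6.4]
opening: -0.0002
```

step_arm(
  moves=[
    {"travel":[0,0,-0.0025],"rot":[0,0,0],"fingers":0},
    {"travel":[0,0,-0.0025],"rot":[0,0,0],"fingers":0},
  ],
)

```text
time: 19.02
tcp_pos: [0.5508, 0.2324, 0.0909]
ee_rot: [0.999, 0.041, 0.0, -0.0]
wrist_force: [-1.7, -0.9, 6.5]
opening: 0.0001
```

step_arm(
  moves=[
    {"travel":[0,0,-0.00125],"rot":[0,0,0],"fingers":0},
    {"travel":[0,0,-0.0025],"rot":[0,0,0],"fingers":0},
  ],
)

```text
time: 19.18
tcp_pos: [0.5508, 0.2324, 0.09]
ee_rot: [0.999, 0.041, 0.0, -0.0]
wrist_force: [-1.4, -0.6, 7.9]
opening: -0.0001
```

step_arm(
  moves=[
    {"travel":[0,0,-0.00125],"rot":[0,0,0],"fingers":0},
    {"travel":[0,0,-0.0025],"rot":[0,0,0],"fingers":0},
  ],
)

```text
time: 19.35
tcp_pos: [0.5508, 0.2324, 0.089]
ee_rot: [0.999, 0.041, 0.0, -0.0]
wrist_force: [-1.5, -0.1, 7.3]
opening: 0.0003
```

step_arm(
  moves=[
    {"travel":[0,0,-0.00125],"rot":[0,0,0],"fingers":0},
    {"travel":[0,0,-0.0025],"rot":[0,0,0],"fingers":0},
  ],
)

```text
time: 19.52
tcp_pos: [0.5508, 0.2325, 0.0881]
ee_rot: [0.999, 0.041, 0.0, -0.0]
wrist_force: [-2.0, -0.4, 7.9]
opening: -0.0
```

step_arm(
  moves=[
    {"travel":[0,0,-0.00125],"rot":[0,0,0],"fingers":0},
    {"travel":[0,0,-0.0025],"rot":[0,0,0],"fingers":0},
  ],
)

```text
time: 19.68
tcp_pos: [0.5509, 0.2325, 0.0871]
ee_rot: [0.999, 0.041, 0.0, -0.0]
wrist_force: [-1.0, 0.2, 6.6]
opening: 0.0
```

step_arm(
  moves=[
    {"travel":[0,0,-0.00125],"rot":[0,0,0],"fingers":0},
    {"travel":[0,0,-0.0025],"rot":[0,0,0],"fingers":0},
  ],
)

```text
time: 19.85
tcp_pos: [0.5508, 0.2324, 0.0861]
ee_rot: [0.999, 0.041, 0.0, -0.0]
wrist_force: [-1.2, -0.9, 8.2]
opening: -0.0001
```

step_arm(
  moves=[
    {"travel":[0,0,-0.00125],"rot":[0,0,0],"fingers":0},
    {"travel":[0,0,-0.0025],"rot":[0,0,0],"fingers":0},
  ],
)

```text
time: 20.02
tcp_pos: [0.5508, 0.2324, 0.0852]
ee_rot: [0.999, 0.041, 0.0, -0.0]
wrist_force: [-1.4, -0.2, 7.2]
opening: -0.0002
```

step_arm(
  moves=[
    {"travel":[0,0,-0.00125],"rot":[0,0,0],"fingers":0},
    {"travel":[0,0,-0.0025],"rot":[0,0,0],"fingers":0},
  ],
)

```text
time: 20.18
tcp_pos: [0.5508, 0.2325, 0.0842]
ee_rot: [0.999, 0.041, 0.0, -0.0]
wrist_force: [-2.1, 0.1, 9.5]
opening: -0.0001
```

step_arm(
  moves=[
    {"travel":[0,0,-0.00125],"rot":[0,0,0],"fingers":0},
    {"travel":[0,0,-0.0025],"rot":[0,0,0],"fingers":0},
  ],
)

```text
time: 20.35
tcp_pos: [0.5509, 0.2324, 0.0832]
ee_rot: [0.999, 0.041, 0.0, -0.0]
wrist_force: [-2.2, -0.8, 8.4]
opening: 0.0002
```

step_arm(
  moves=[
    {"travel":[0,0,-0.00125],"rot":[0,0,0],"fingers":0},
    {"travel":[0,0,-0.00125],"rot":[0,0,0],"fingers":0},
  ],
)

```text
time: 20.52
tcp_pos: [0.5508, 0.2324, 0.0826]
ee_rot: [0.999, 0.041, 0.0, -0.0]
wrist_force: [-2.8, -0.0, 7.5]
opening: 0.0001
```

step_arm(
  moves=[
    {"travel":[0,0,-0.00125],"rot":[0,0,0],"fingers":0},
    {"travel":[0,0,-0.00125],"rot":[0,0,0],"fingers":0},
  ],
)

```text
time: 20.68
tcp_pos: [0.5509, 0.2324, 0.0821]
ee_rot: [0.999, 0.041, 0.0, -0.0]
wrist_force: [-1.2, -1.0, 8.2]
opening: -0.0001
```

step_arm(
  moves=[
    {"travel":[0,0,-0.00125],"rot":[0,0,0],"fingers":0},
    {"travel":[0,0,-0.00125],"rot":[0,0,0],"fingers":0},
  ],
)

```text
time: 20.85
tcp_pos: [0.5508, 0.2324, 0.0816]
ee_rot: [0.999, 0.041, 0.0, -0.0]
wrist_force: [-2.0, -0.2, 7.6]
opening: 0.0001
```

step_arm(
  moves=[
    {"travel":[0,0,-0.00125],"rot":[0,0,0],"fingers":0},
    {"travel":[0,0,-0.00125],"rot":[0,0,0],"fingers":0},
  ],
)

```text
time: 21.02
tcp_pos: [0.5508, 0.2324, 0.0812]
ee_rot: [0.999, 0.041, 0.0, -0.0]
wrist_force: [-1.0, -0.2, 8.2]
opening: 0.0
```

step_arm(
  moves=[
    {"travel":[0,0,-0.00125],"rot":[0,0,0],"fingers":0},
    {"travel":[0,0,-0.00125],"rot":[0,0,0],"fingers":0},
  ],
)

```text
time: 21.18
tcp_pos: [0.5509, 0.2324, 0.0807]
ee_rot: [0.999, 0.041, 0.0, -0.0]
wrist_force: [-2.1, 0.3, 8.7]
opening: 0.0002
```

step_arm(
  moves=[
    {"travel":[0,0,-0.00125],"rot":[0,0,0],"fingers":0},
    {"travel":[0,0,-0.00125],"rot":[0,0,0],"fingers":0},
  ],
)

```text
time: 21.35
tcp_pos: [0.5509, 0.2325, 0.0804]
ee_rot: [0.999, 0.041, 0.001, -0.0]
wrist_force: [-1.9, -2.0, 9.6]
opening: -0.0002
```

step_arm(
  moves=[
    {"travel":[0,0,-0.00125],"rot":[0,0,0],"fingers":0},
    {"travel":[0,0,-0.00125],"rot":[0,0,0],"fingers":0},
  ],
)

```text
time: 21.52
tcp_pos: [0.5509, 0.2325, 0.0803]
ee_rot: [0.999, 0.041, 0.001, -0.0]
wrist_force: [-2.3, -0.2, 10.0]
opening: 0.0002
```

step_arm(
  moves=[
    {"travel":[0,0,-0.00125],"rot":[0,0,0],"fingers":0},
    {"travel":[0,0,-0.00125],"rot":[0,0,0],"fingers":0},
  ],
)

```text
time: 21.68
tcp_pos: [0.5509, 0.2325, 0.0801]
ee_rot: [0.999, 0.041, 0.001, -0.0]
wrist_force: [-3.2, -0.8, 12.5]
opening: -0.0003
```

step_arm(
  moves=[
    {"travel":[0,0,-0.00125],"rot":[0,0,0],"fingers":0},
    {"travel":[0,0,-0.00125],"rot":[0,0,0],"fingers":0},
  ],
)

```text
time: 21.85
tcp_pos: [0.551, 0.2325, 0.0799]
ee_rot: [0.999, 0.041, 0.001, -0.0]
wrist_force: [-2.9, -1.9, 14.0]
opening: 0.0001
```

step_arm(
  moves=[
    {"travel":[0,0,-0.00075],"rot":[0,0,0],"fingers":0},
    {"travel":[0,0,-0.00075],"rot":[0,0,0],"fingers":0},
  ],
)

```text
time: 22.02
tcp_pos: [0.551, 0.2325, 0.0798]
ee_rot: [0.999, 0.041, 0.001, -0.0]
wrist_force: [-4.1, -1.5, 15.7]
opening: -0.0001
```

At the end stop with 15.7 N. I'll let go by lifting, then check that it latched.

step_arm(
  moves=[
    {"travel":[0,0,0.01],"rot":[0,0,0],"fingers":0},
    {"travel":[0,0,0.03],"rot":[0,0,0],"fingers":0},
    {"travel":[0,0,0.08],"rot":[0,0,0],"fingers":0},
    {"travel":[0,0,0.16],"rot":[0,0,0],"fingers":0},
    {"travel":[0,0,0.25],"rot":[0,0,0],"fingers":0},
  ],
)

```text
time: 22.43
tcp_pos: [0.5491, 0.2317, 0.1764]
ee_rot: [0.999, 0.041, -0.003, 0.001]
wrist_force: [1.1, 0.9, -0.5]
opening: 0.0002
```

step_arm(
  moves=[
    {"travel":[0,-0.03,0.06],"rot":[0,0,0],"fingers":0},
    {"travel":[0,-0.06,0.12],"rot":[0,0,0],"fingers":0},
    {"travel":[0,-0.1,0.15],"rot":[0,0,0],"fingers":0},
    {"travel":[0,-0.1,0.15],"rot":[0,0,0],"fingers":0},
    {"travel":[0,-0.1,0.15],"rot":[0,0,0],"fingers":0},
  ],
)

```text
time: 22.85
tcp_pos: [0.5506, 0.192, 0.2377]
ee_rot: [0.999, 0.04, 0.0, -0.0]
wrist_force: [-0.7, 0.3, -0.9]
opening: 0.0002
```

```bash
python3 - <<'E'
from h import *
for n in("side","top","wrist"):
    s=observe();m=camera_model(n); im=camera(n)[:,:,::-1].copy();cv2.imwrite(f"pics/{n}10.png",im)
print(s['tcp_pos'],s['opening'],s['wrist_force'],s['time'])
g=mk(im,(50,150,150),(75,255,255))
for z in(.094,.119): print(z,"green",rectw(m,g,z,fray))
im=cv2.imread("pics/side10.png");cv2.imwrite("pics/side10c.png",cv2.resize(im[70:220,200:350],None,fx=4,fy=4,interpolation=cv2.INTER_CUBIC))
E
```

```text
[0.54991136 0.19256241 0.23611946] 0.0003173770767248467 [-0.13938428 -0.11070803  0.05883128] 22.95
0.094 green ((550.0393676757812, 231.41116333007812), (35.901756286621094, 59.271732330322266), 4.921002388000488)
0.119 green ((549.41455078125, 234.78274536132812), (32.74801254272461, 54.065067291259766), 4.921017169952393)
```

View pics/wrist10.png

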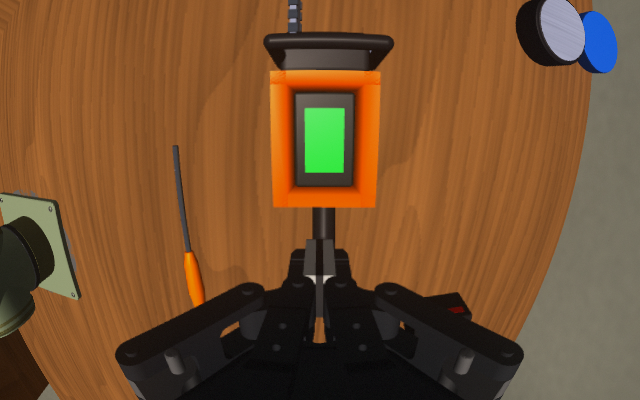

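View pics/side10c.png

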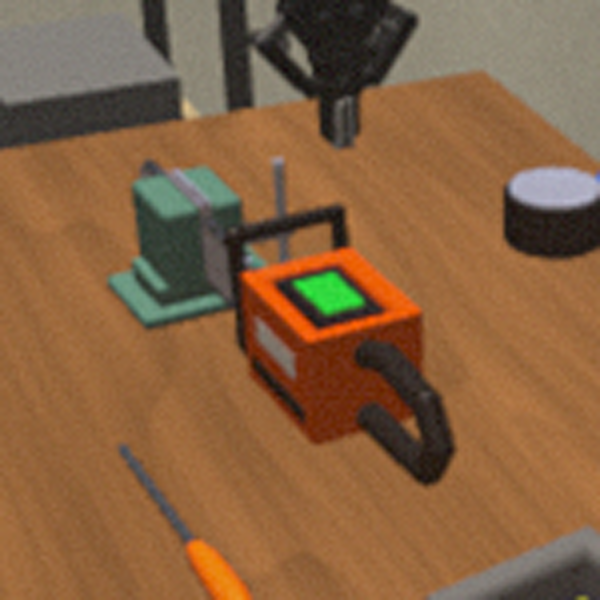

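View pics/side10.png

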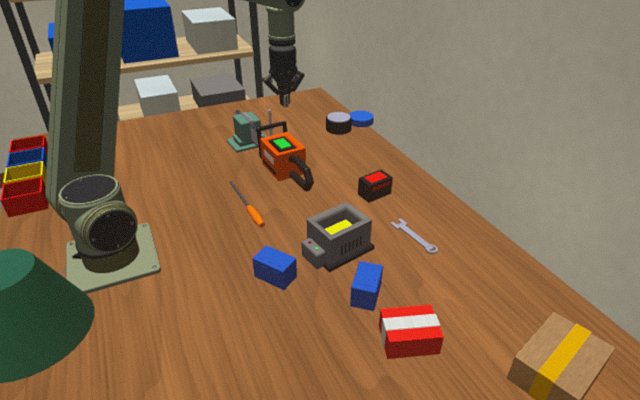

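The battery is flush in the saw. The mark measures 59.3 x 35.9 mm if its height is taken as 0.094, against the true 60 x 36. The bystanders are where they were, and nothing touches the robot.

```bash
python3 -c "
from cell import *
s=observe();print(s['time'],s['wrist_force']);print(close_job())"
```

```text
23.0 [-0.13829511  0.93960452 -0.37308358]
the job is handed in; nothing more can be done
None
```

The charged battery is out of the charger and latched flush in the saw's bay. I handed the job in at 23.0 s of the 70 s allowed, and no verdict was reported.

- **Charger:** I pressed slowly to the end stop, last reading 15.5 N, just under the 16 N minimum. On letting go, the battery popped up about 25 mm. I gripped it across its width at 60 N and lifted it out.
- **Saw:** It went into the bay with no side force I could measure, and I set it down on the raised plate. I then pressed slowly to the end stop, last reading 15.7 N (also just under 16 N), and let go.
- **Last checks:** About half a second or more after letting go, the wrist and side pictures show the battery flush in the saw's bay. The size of its green mark fits a top height of 94 mm, 1 mm below the rim. The charger's yellow plate is visible in the empty bay.
- **Surroundings:** By eye, the spent battery, file, wrench, carton and blue look-alikes are where they were. The gripper is clear of everything.

No check failed. The only disagreement was about 1 mm between the wrist and top cameras on where the saw's bay is, well within its lead-in.

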